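Clamp the filter cassette in the leak tester

ROBOT

A 7-joint arm with a two-finger parallel gripper is mounted at the origin on the work surface. World frame = base frame: x ahead of the robot, y to its left, z up, the work surface at z = 0. Lengths are in m, angles in rad, forces in N, time in s.
With the tool pointing down it reaches from about 0.4 to 0.85 m from the base axis. Payload 10.4 kg.
Tool frame: the origin (TCP) lies on the centre line of the jaws, within the pads' length; the fingertips stand 8 mm ahead of it and the grasp point (between the pads) lies 11 mm behind it (r.finger_overhang is the distance from the TCP to the fingertips, in m); z points along the fingers, y is the line along which they close (so a half turn about z gives the same grasp; the last joint's range is limited). The gripper opens to 87 mm and grips with 3 to 60 N. Pads are 19 mm wide; open, the fingers measure 117 mm over their backs; the gripper's body (75 mm by 190 mm) begins 51 mm behind the grasp point.
Start: joints at [1.093, 0.332, -0.065, 1.46, 0.022, 1.35, -0.088], TCP at [0.275, -0.561, 0.231] pointing down, gripper open.
Joint ranges: [-2.6, 2.6], [-0.5, 2.12], [-1.47, 1.34], [0.16, 2.42], [-1.27, 4.41], [0.06, 2.06], [-2.6, 2.6]. Speed limits (rad/s): [2.22, 2.22, 2.79, 2.79, 3.14, 3.14, 3.14].

INTERFACE

Orientations are given as a unit quaternion [x, y, z, w].
In Python, from bench import r, vision gives the robot as it stands.
- The arm moves only by the tool drive_tool, never from a script. Its argument "series" is a list of rows, each a list of 2 entries, a list of its own where there are three numbers: the shift along the world's x, y, z in cm, then the turn about the world's z in degrees. A call has exactly 10 rows; each row shifts and turns the commanded pose from where the row before left it; what a row does not reach is not made up. A row lasts 1/8 s, in which the tool goes at most 62.5 mm and 10.7 degrees, less where a joint would pass 70% of its speed; a pose out of reach is approached as far as the arm can. A call with a gripper value outside its range is refused whole. "hand" is the closure, from 0 (fully open) to 1 (shut), set as the call begins (left out, the last holds). The fingers move at their own pace and stop on an object; "newtons" is the grip in N (left out, the last holds). Time passes only in rows, so rows that do not move let the fingers close, or fill a call up. It gives the time, the measured TCP pose, the force, the opening and the grip force at its end, in the units of the state.
- r.read_state(): the state, without advancing time (a new reading comes with each control period).
- vision.camera(name): name is "side" or "top"; returns a dict with "color" (384x512x3 uint8, red, green, blue), "intrinsics" (3x3 intrinsics, pixels), "k1" (the pictures are not rectified: a ray, as slopes to the right and down, at radius r is drawn at 1 + k1 r^2 times it, then the intrinsics apply), "R" (3x3) and "t" (3): a world point X has camera coordinates R X + t. Camera axes: x right, y down, z forward; pixel columns grow to the right and rows downward; lengths in m; the calibration is good to about 2 mm. A picture is of the moment at which its call begins. There is no depth.
- r.close_job(): hands the job in; it is judged then, once.
The state is a dict: "time": time; "joint_positions": joint angles; "joint_vel": joint speeds; "joint_torque": joint torques, N m; "ee_pos": TCP position; "eef_rot": TCP orientation; "ft_force": force on the tool from outside, world axes, zero at the start; "torque": the same for the moment, N m; "width": finger opening in m; "grip_force": force on a finger pad.
Only numpy, scipy, OpenCV 4.12 (cv2) and the standard library are available. Lean on these libraries where they do the work, as an engineer would, in place of code of your own. Each camera call takes 0.05 s, during which the arm holds its last target. There are 200 camera calls.

TASK

Slide the loose filter cassette gently forward by its green tab until it is fully home against the blue stop of the leak tester. Then bring the orange clamp bar down by turning its two blue knobs clockwise, alternately and never more than about a quarter turn at a time, so that the bar stays nearly level; feel for both rubber feet meeting the cassette and tighten each knob only about a sixteenth of a turn beyond that, snug but not crushing. Finish with the bar level, do not push or lean on the bar itself, and leave the other things on the counter where they stand.

Things in the scene. Friction and masses are not known exactly. Their poses are not given: they have to be found in the camera images.
- tester: White leak tester fixed to the counter. Origin on the counter midway between the two clamp screws; +x is the way the cassette slides in (roughly away from the robot), +y to the left knob. Base plate 20 mm thick, x -130 to +75 mm, y -140 to +140 mm. Screws at x 0, y +-100 mm, a column 36 mm behind each; brackets with top at z 124 mm carry the knobs; only the knobs stand higher.
- home_mark (a point): Point on top of the tester's base plate (z 20 mm) midway between the screws, axes as the tester's. The cassette's origin coincides with it when fully home. The blue stop's front face is 55 mm beyond it in +x, 22 mm high. Guide rails along x, 12 mm high, 104 mm apart, guide the cassette.
- cassette: Loose off-white filter cassette lying on the plate between the rails (2 mm play each side), 0.2 to 0.45 kg, 110 (x) x 100 (y) x 30 (z) mm plus a green tab in front. Origin at the centre of the body's underside, +x towards the stop. It starts 30 to 45 mm short of home. Sliding takes 1 to 7 N; at the stop the force rises sharply. Over 40 N from the robot is too rough.
- cassette_tab (a point): Point in the middle of the cassette's upright green tab, 85 mm in front (-x) of the cassette's origin and 40 mm above its underside, axes as the cassette's. Tab 20 mm thick in x, 40 mm wide in y, from 1 to 55 mm above the cassette's underside. Push on its front (-x) face, or grip it from above across its 40 mm.
- knob_left (a joint): Turn of the left (+y) knob in rad, growing clockwise seen from above, -0.5 to 5.5. Each rad lowers the left end of the bar by 5 mm. Its friction is about 0.33 N m, so it stays where left; each newton carried by its screw (half the clamp force when level) adds 0.005 N m against clockwise turning. At value q its fin is turned by -q about z from the tester's x axis.
- knob_right (a joint): The same for the right (-y) knob and the right end of the bar. A gripper that stops and holds after a turn of a few tenths of a rad usually springs back a little and then feels load less friction, not load plus friction. Both knobs start between -0.15 and 0.15 rad. The bar's tilt is 0.025 rad per rad of difference between the knobs, level when the two values are equal.
- knob_left_grip (a point): Point on the left knob's vertical axis, within its fin, 157 mm above the counter; x axis along the fin, turning with the knob. The knob: a black disc 42 mm across (z 124 to 133 mm) with an upright blue fin on it, 42 mm long, 14 mm thick, z 133 to 169 mm, to be gripped across the 14 mm. A white mark on the fin's top shows its +x end.
- knob_right_grip (a point): The same on the right knob.
- bar: The orange clamp bar, 32 mm wide, 12 mm thick, across both screws, with the steel shoe and two sprung rubber feet (22 mm across, 35 mm to either side of the middle) under it. Origin at its middle. The shoe was set by hand, 0 to 8 mm down from the bar, not measured: the touch comes when the mean of the knob values is between 1.8 and 3.6 rad and must be felt. Light return springs under the bar add 4 to 7 N on each screw.
- bar_left (a point): Top of the orange bar at the left screw. Under the bar, at the touch, the clamp force comes up to about 36 N in all (18 N at each foot) within a fraction of a mm; then it rises by 12 N per mm that the bar's middle is lowered: by about 30 N per rad turned on one knob alone. More than 105 N crushes the cassette.
- bar_right (a point): Top of the orange bar at the right screw, 200 mm from the left one: 10 mm of height difference between these two points (0.05 rad) racks the mechanism and spoils the job. It may start up to 1.5 mm out of level.
- saline: Bystander: white bottle with blue cap, 54 mm diameter, 120 mm high, upright beside the tester; origin at the centre of its underside.
- spare_filter: Bystander: green breathing filter, 60 mm diameter, 75 mm high, upright beside the tester; origin at the centre of its underside.
- parts_bin: Bystander: blue open bin 150 x 110 x 75 mm, origin at the centre of its underside.
Mind the look-alikes: they are no part of the job. There is more than one size of the cassette; the job needs the smallest.

How it is judged:
On the way, in this order (a step that is already met when the one before it is completed fails the run):
1. the cassette is fully home against the stop (within 3 mm), the bar still clear of it (x of cassette in the frame of home_mark between -0.003 and 0.004 m and z of cassette in the frame of home_mark below 0.004 m and angle between the x axis of cassette and the x axis of home_mark, either way round below 0.06 rad and contact force between bar and cassette below 1 N), for 0.2 s.
2. the bar's feet press on the cassette (x of cassette in the frame of home_mark between -0.003 and 0.004 m and z of cassette in the frame of home_mark below 0.004 m and angle between the x axis of cassette and the x axis of home_mark, either way round below 0.06 rad and contact force between bar and cassette above 5 N), for 0.2 s.
At the end, for the whole second after the job is handed in: The cassette is home against the stop (within 3 mm), the bar presses on it with 46 to 76 N in all (about 0.15 to 0.65 rad on both knobs past the touch), the bar is level within 0.016 rad (3.2 mm between its ends), and the knobs are at rest (x of cassette in the frame of home_mark between -0.003 and 0.004 m and z of cassette in the frame of home_mark below 0.004 m and angle between the x axis of cassette and the x axis of home_mark, either way round below 0.06 rad and angle between bar's own z axis and vertical below 0.016 rad and contact force between bar and cassette between 46 and 76 N and velocity of joint knob_left between -0.02 and 0.02 rad/s and velocity of joint knob_right between -0.02 and 0.02 rad/s).
It fails at once if the bar is racked: more than 0.05 rad (10 mm between its ends) out of level (angle between bar's own z axis and vertical above 0.05 rad).
It fails at once if the cassette is crushed: more than 105 N under the bar (contact force between bar and cassette above 105 N).
It fails at once if the cassette is handled roughly: more than 40 N from the fingers or arm (contact force between any of the fingers, the arm and cassette above 40 N).
It fails at once if the robot pushes on the bar itself with more than 5 N (contact force between any of the fingers, the arm and bar above 5 N).
It fails at once if a bystander is moved by more than 20 mm (distance of any of saline, spare_filter, parts_bin from where it was at the start of the episode above 0.02 m).
It also fails if it takes over 72 s, if anything falls off the work surface, if the arm or the gripper's body presses on something with over 40 N, if the wrist force passes 120 N, or if a joint passes its speed limit or range.

## Working session

There is one attempt and no reset: what is moved stays moved. The work goes in short steps, Python scripts to look and compute and a tool call to move; the robot and the scene stay as the last step left them, time stands still between calls to the robot, and variables do not carry over. Pictures are saved under pics/ and viewed, at most 10 in all, crops included, and the job is handed in when it is done.

Besides the shell and the picture viewer there is one more tool, called after ">>>" as name([rows], argument=value, ...), one row to a line, values as JSON. drive_tool: Moves the arm, as the interface text tells. Its arguments: {"type":"object","properties":{"series":{"type":"array"},"hand":{"type":"number"},"newtons":{"type":"number"}},"required":["series"]}

```bash
mkdir -p pics; ls
python3 - <<'E'
from bench import r, vision
import cv2,numpy as np
for n in("top","side"):
    c=vision.camera(n); cv2.imwrite(f"pics/{n}0.png",c["color"][:,:,::-1])
    print(n,c["intrinsics"],c["k1"],c["R"],c["t"])
s=r.read_state();print(s, r.finger_overhang)
E
```

```text
pics
top [[374.31038423   0.         252.41345474]
 [  0.         374.31038423 193.75540628]
 [  0.           0.           1.        ]] -0.11770831812313208 [[-0.02297212 -0.99971859 -0.0059172 ]
 [-0.99165429  0.02353709 -0.12675874]
 [ 0.12686235  0.0029559  -0.99191593]] [-0.0273847   0.50064638  1.10967842]
side [[388.73229263   0.         251.08064343]
 [  0.         388.73229263 196.58899578]
 [  0.           0.           1.        ]] -0.13195481535645273 [[-0.91836023 -0.3955973   0.01082933]
 [-0.21093209  0.46614865 -0.85919328]
 [ 0.33484646 -0.79133319 -0.51153654]] [0.41420889 0.24836127 0.95415038]
{'time': 0.1, 'joint_positions': array([ 1.09340468,  0.33281604, -0.06470216,  1.46082186,  0.02159026,
        1.34991478, -0.08850918]), 'joint_vel': array([-3.51644733e-05, -2.50826141e-03,  1.00015174e-03, -2.07228718e-03,
       -7.19826951e-04, -1.09281808e-03,  1.30354420e-03]), 'joint_torque': array([ 1.26463819e-03, -6.24541926e+01,  2.43590889e-02, -3.90720212e+01,
       -6.14323304e-02,  3.65529978e-02,  3.54165627e-05]), 'ee_pos': array([ 0.27440504, -0.56117576,  0.22984584]), 'eef_rot': array([ 9.74255556e-01,  2.25445584e-01, -1.65000159e-04, -6.10636268e-04]), 'ft_force': array([-0.09952494,  0.18423807, -1.04168251]), 'torque': array([ 0.02089375,  0.00198262, -0.02480359]), 'grip_force': 0.0, 'width': 0.08744636839638005} 0.008
```

View pics/top0.png

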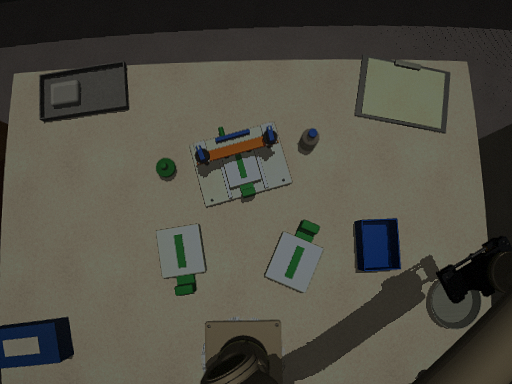

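View pics/side0.png

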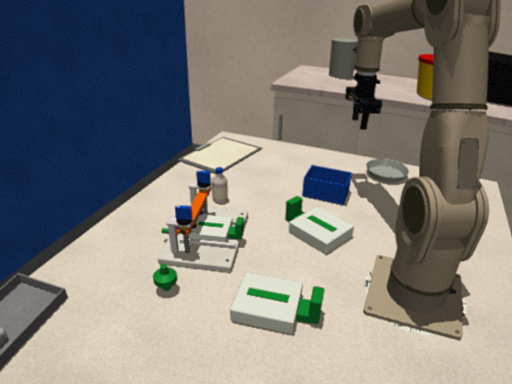

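The top view shows the tester with its knobs near (203,155) and (270,137), and the small cassette with its tab at (247,190). The two larger cassettes are look-alikes. The side view has the knobs at (184,215) and (204,180), and the tab at (238,228). Next I'll measure the blue fins and the green tab in both views.

```bash
cat > h.py <<'E'
from bench import r, vision
import cv2,numpy as np
def cam(n): return vision.camera(n)
def ray(c,u,v):
    K=c["intrinsics"];k=c["k1"]
    d=cv2.undistortPoints(np.array([[[u,v]]],float),K,np.array([k,0,0,0,0.]))[0,0]
    R=np.array(c["R"]);t=np.array(c["t"])
    w=R.T@np.array([d[0],d[1],1]);return -R.T@t,w/np.linalg.norm(w)
def plane(c,uv,z):
    o,d=ray(c,*uv);return o+d*(z-o[2])/d[2]
def tri(c1,p1,c2,p2):
    o1,d1=ray(c1,*p1);o2,d2=ray(c2,*p2)
    A=np.stack([d1,-d2],1);s=np.linalg.lstsq(A,o2-o1,rcond=None)[0]
    a=o1+s[0]*d1;b=o2+s[1]*d2;return (a+b)/2,np.linalg.norm(a-b)
def proj(c,X):
    R=np.array(c["R"]);return cv2.projectPoints(np.array(X,float).reshape(-1,1,3),cv2.Rodrigues(R)[0],np.array(c["t"]),c["intrinsics"],np.array([c["k1"],0,0,0,0.]))[0][:,0]
def blobs(c,lo,hi,roi,amin=8):
    h=cv2.cvtColor(c["color"],cv2.COLOR_RGB2HSV);m=cv2.inRange(h,lo,hi)
    x0,y0,x1,y1=roi;k=np.zeros_like(m);k[y0:y1,x0:x1]=m[y0:y1,x0:x1]
    n,l,s,ce=cv2.connectedComponentsWithStats(k)
    return [(ce[i].round(1),s[i]) for i in range(1,n) if s[i][4]>=amin],k
BLUE=((105,120,40),(130,255,255));GREEN=((50,120,30),(80,255,255));ORANGE=((5,150,80),(22,255,255))
E
python3 - <<'E'
from h import *
t=cam("top");s=cam("side")
for c,roi in((t,(150,100,330,220)),(s,(140,155,260,300))):
    for nm,col in(("B",BLUE),("G",GREEN),("O",ORANGE)):
        for ce,st in blobs(c,*col,roi)[0]: print(nm,ce,st)
a=t["color"][105:215,150:330,::-1];b=s["color"][160:280,145:260,::-1]
a=cv2.resize(a,(0,0),fx=4.4,fy=4.4,interpolation=cv2.INTER_CUBIC);b=cv2.resize(b,(0,0),fx=5,fy=5,interpolation=cv2.INTER_CUBIC)
cv2.imwrite("pics/ta.png",cv2.convertScaleAbs(a,alpha=1.6));cv2.imwrite("pics/sa.png",b)
E
```

```text
B [270.5 134. ] [267 126   8  15  63]
B [232.2 134.9] [215 129  35  13 129]
B [312.4 132.6] [308 129   9   8  54]
B [200.2 153.2] [196 146   9  14  62]
G [221.1 131.4] [219 127   6   9  36]
G [240.8 166.6] [236 155  11  23 122]
G [165.1 167.3] [156 159  19  18 258]
G [247.3 189.3] [240 183  15  14 151]
O [235.8 147.9] [209 136  55  24 503]
B [151.6 163. ] [140 155  36  25 462]
B [218.7 170.3] [216 168   7   6  36]
B [203.4 176.8] [197 171  13  13 149]
B [183.2 212.4] [175 206  16  14 201]
G [236.2 229.6] [228 218  15  21 216]
G [210.5 224. ] [199 222  24   5  64]
G [164.6 230.4] [162 229   6   4  23]
G [164.6 277.1] [153 264  23  27 404]
G [253.6 291.8] [247 288  13   8  72]
O [195.8 207.8] [177 188  34  48 350]
```

View pics/ta.png

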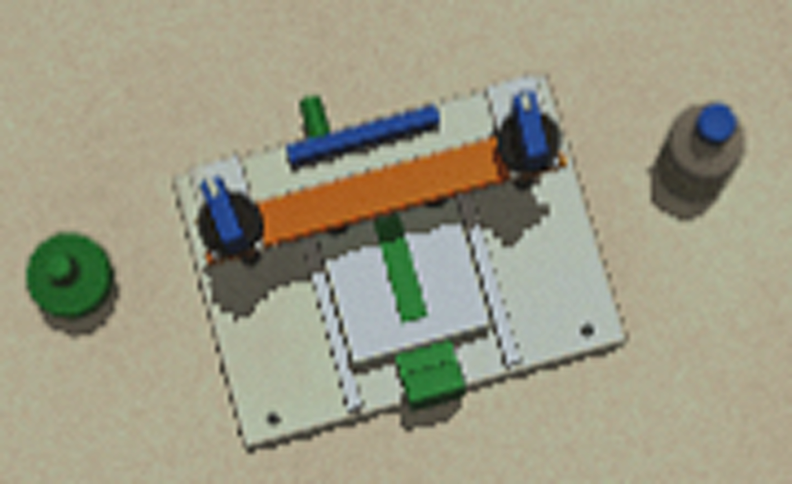

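View pics/sa.png

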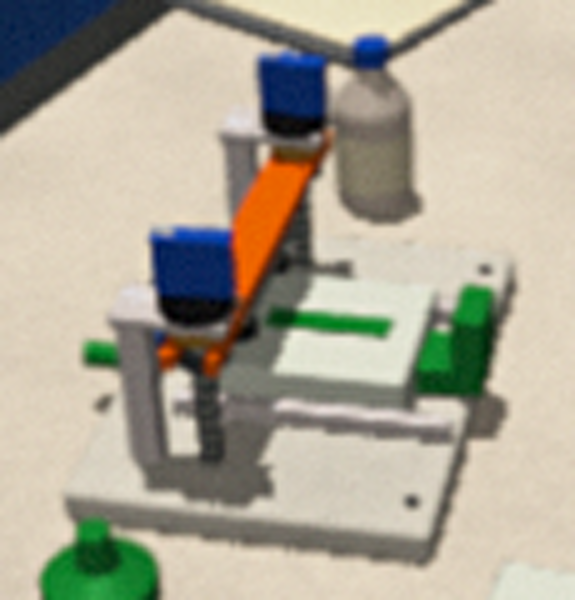

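The crop shows the plate corners at (175,180), (545,75), (625,345) and (250,450), and both fins pointing along the tester's x axis. The bar is clear of the cassette and the tab is in front. I'll work out the poses from these.

Run:
```python
from h import *
t=cam("top");s=cam("side")
np.set_printoptions(precision=4,suppress=True)
T=lambda x,y:(150+(x+.5)/4.4-.5,105+(y+.5)/4.4-.5); S=lambda x,y:(145+(x+.5)/5-.5,160+(y+.5)/5-.5)
cor=[plane(t,T(*p),.02) for p in((177,180),(545,76),(625,340),(249,446))]
print("corners",np.array(cor))
mod=np.array([(75,140),(75,-140),(-130,-140),(-130,140)])/1000.
P=np.array(cor)[:,:2]
def fit(A,B):
    a=A-A.mean(0);b=B-B.mean(0);th=np.arctan2((a[:,0]*b[:,1]-a[:,1]*b[:,0]).sum(),(a*b).sum())
    R=np.array([[np.cos(th),-np.sin(th)],[np.sin(th),np.cos(th)]]);return th,R,B.mean(0)-R@A.mean(0)
th,R,o=fit(mod,P);print("yaw",th,np.degrees(th),"o",o,"res",P-(mod@R.T+o))
# fins: blob centroids both views
L,e1=tri(t,(200.2,153.2),s,(183.2,212.4));Rk,e2=tri(t,(270.5,134),s,(203.4,176.8));G,e3=tri(t,(247.3,189.3),s,(236.2,229.6))
for n,X,e in(("L",L,e1),("R",Rk,e2),("tab",G,e3)):print(n,X,e,"in tester",R.T@(X[:2]-o))
d=(L-Rk)[:2];print("knob dist",np.linalg.norm(d),"yaw",np.degrees(np.arctan2(-d[0],d[1])),"mid",(L+Rk)/2)
# fin top ends (top view): back & front at z .169
for n,a,b in(("L",(208,180),(234,242)),("R",(524,93),(537,155))):
    A=plane(t,T(*a),.169);B=plane(t,T(*b),.169);dd=A-B;print(n,"fin ang",np.degrees(np.arctan2(dd[1],dd[0])),np.linalg.norm(dd),(A+B)/2)
# model check
def W(x,y,z):
    q=R@np.array([x,y])+o;return [q[0],q[1],z]
for nm,c in(("t",t),("s",s)):
    print(nm,"pred fin tops",proj(c,[W(0,.1,.151),W(0,-.1,.151)]))
# stop front-top edge ; tab
tt=blobs(t,*GREEN,(235,180,265,205))[1];ss=blobs(s,*GREEN,(225,212,250,245))[1]
print("cam",ray(t,0,0)[0],ray(s,0,0)[0])
A,e=tri(t,T(398,352),s,S(490,290)) ;print("guess",A,e)
# tab top face: side top corners, top view
for p in((397,352),(452,342),(462,372),(404,385)): 
    X=plane(t,T(*p),.075);print("tabtop",X,R.T@(X[:2]-o))
```

```text
corners [[ 0.6593  0.1547  0.02  ]
 [ 0.7296 -0.1111  0.02  ]
 [ 0.5355 -0.1614  0.02  ]
 [ 0.4669  0.104   0.02  ]]
yaw 0.2557497300208757 14.653380141806425 o [0.6244 0.0035] res [[-0.0023 -0.0032]
 [-0.0028  0.0018]
 [ 0.0014  0.0035]
 [ 0.0036 -0.0021]]
L [0.6006 0.1026 0.1502] 0.0027816756547906487 in tester [0.0019 0.1019]
R [ 0.6515 -0.0944  0.1478] 0.0023272019858218787 in tester [ 0.0014 -0.1016]
tab [ 0.5111 -0.0245  0.0393] 0.003845904600690762 in tester [-0.1168  0.0016]
knob dist 0.2034469039115941 yaw 14.504723089669394 mid [0.626  0.0041 0.149 ]
L fin ang 22.03854997202848 0.04308154090391359 [0.5992 0.1015 0.169 ]
R fin ang 9.695693847528268 0.04084062496853078 [ 0.6499 -0.0921  0.169 ]
t pred fin tops [[201.2084 154.0602]
 [270.3236 134.6752]]
s pred fin tops [[183.5883 211.702 ]
 [203.2924 176.042 ]]
cam [ 0.3551 -0.0424  1.164 ] [0.1133 0.8031 0.697 ]
guess [ 0.5016 -0.01    0.0964] 0.03630402962526333
tabtop [ 0.5223 -0.0028  0.075 ] [-0.1004  0.0197]
tabtop [ 0.5282 -0.0398  0.075 ] [-0.104  -0.0175]
tabtop [ 0.5078 -0.046   0.075 ] [-0.1254 -0.0183]
tabtop [ 0.5    -0.0071  0.075 ] [-0.1231  0.0213]
```

>>> drive_tool([
  [[1.92,5.2,0],10.5],
  [[1.92,5.2,0],10.5],
  [[1.92,5.2,0],10.5],
  [[1.92,5.2,0],10.5],
  [[1.92,5.2,0],10.5],
  [[1.92,5.2,0],10.5],
  [[1.92,5.2,0],10.5],
  [[1.92,5.2,0],10.5],
  [[1.92,5.2,0],10.5],
  [[1.92,5.2,0],10.5],
], hand=1, newtons=20)

```text
time: 1.55
ee_pos: [0.4669, -0.0399, 0.2308]
eef_rot: [0.412, 0.911, -0.0, 0.0]
ft_force: [1.2, -0.4, -0.1]
width: 0.0015
grip_force: 0.0
```

>>> drive_tool([
  [[0,0,-1],10.5],
  [[0,0,-2],10.5],
  [[0,0,-3],10.5],
  [[0,0,-3],10.5],
  [[0,0,-3],10.5],
  [[0,0,-3],10.5],
  [[0,0,-2],0.5],
  [[0,0,-1.5],0],
  [[0,0,0],0],
  [[0,0,0],0],
])

```text
time: 2.8
ee_pos: [0.4671, -0.0415, 0.0463]
eef_rot: [-0.127, 0.992, -0.0, 0.0]
ft_force: [0.1, 0.5, -0.5]
width: 0.0005
grip_force: 0.0
```

>>> drive_tool([
  [[0.45,0.5,0],0],
  [[0.6,0.16,0],0],
  [[0.6,0.16,0],0],
  [[0.5,0.13,0],0],
  [[0.5,0.13,0],0],
  [[0.5,0.13,0],0],
  [[0.5,0.13,0],0],
  [[0.4,0.1,0],0],
  [[0.4,0.1,0],0],
  [[0.1,0.03,0],0],
])

```text
time: 4.05
ee_pos: [0.5117, -0.026, 0.0454]
eef_rot: [-0.127, 0.992, -0.0, -0.001]
ft_force: [-7.3, -1.2, 5.9]
width: 0.0007
grip_force: 3.5
```

Run:
```python
from h import *
s=r.read_state();print(s["ft_force"],s["joint_positions"],s["ee_pos"])
t=cam("top");a=t["color"][105:215,150:330,::-1];v=cam("side");b=v["color"][160:280,145:260,::-1]
a=cv2.resize(a,(480,293));b=cv2.resize(b,(281,293))
cv2.imwrite("pics/p1.png",cv2.convertScaleAbs(np.hstack([a,b]),alpha=1.5))
```

```text
[-7.30659505 -1.1687916   5.90834668] [ 0.5305384   0.35360371 -0.64773559  1.92115845  0.25962438  0.95227042
  1.58475069] [ 0.51165787 -0.02599075  0.0453755 ]
```

View pics/p1.png

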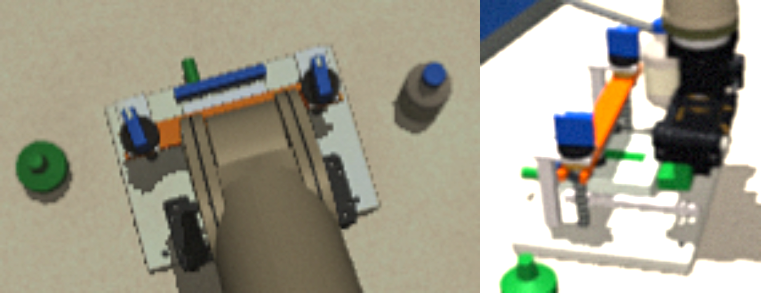

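Both views show the closed fingers pushing on the tab, with the cassette sliding straight between the rails. The estimate leaves 10 to 13 mm to the stop, so I'll creep from here.

>>> drive_tool([
  [[0.2,0.05,0],0],
  [[0.15,0.04,0],0],
  [[0.1,0.03,0],0],
  [[0.1,0.03,0],0],
  [[0.1,0.03,0],0],
  [[0.1,0.03,0],0],
  [[0.1,0.02,0],0],
  [[0.1,0.02,0],0],
  [[0.05,0.01,0],0],
  [[0,0,0],0],
])

```text
time: 5.4
ee_pos: [0.5222, -0.0231, 0.0456]
eef_rot: [-0.127, 0.992, 0.0, 0.0]
ft_force: [-1.6, -0.5, -0.8]
width: 0.0004
grip_force: 0.7
```

>>> drive_tool([
  [[0.08,0.02,0],0],
  [[0.08,0.02,0],0],
  [[0.06,0.02,0],0],
  [[0.06,0.01,0],0],
  [[0,0,0],0],
  [[0,0,0],0],
  [[0,0,0],0],
  [[0,0,0],0],
  [[0,0,0],0],
  [[0,0,0],0],
])

```text
time: 6.65
ee_pos: [0.5224, -0.0231, 0.0455]
eef_rot: [-0.126, 0.992, -0.0, -0.003]
ft_force: [-17.8, -2.0, 14.5]
width: 0.0004
grip_force: 8.8
```

>>> drive_tool([
  [[-1.0,-0.25,0],0],
  [[-1.5,-0.4,1],0],
  [[0,0,5.5],0],
  [[0,0,5.5],0],
  [[0,0,5.0],0],
  [[1.5,1.5,1.5],0],
  [[3,3.7,0],2.5],
  [[3,3.7,0],2.5],
  [[2.75,4.1,0],2.5],
  [[0,0,0],0],
])

```text
time: 7.9
ee_pos: [0.603, 0.1055, 0.2302]
eef_rot: [-0.194, 0.981, 0.002, 0.0]
ft_force: [-0.9, 0.2, -0.2]
width: 0.0002
grip_force: 0.0
```

Run:
```python
from h import *
s=r.read_state();print(s["ee_pos"],s["ft_force"],s["joint_positions"])
t=cam("top");a=t["color"][105:215,150:330,::-1];v=cam("side");b=v["color"][140:280,145:280,::-1]
a=cv2.resize(a,(480,293));b=cv2.resize(b,(283,293))
cv2.imwrite("pics/p2.png",cv2.convertScaleAbs(np.hstack([a,b]),alpha=1.4))
for ce,st in blobs(v,*GREEN,(190,205,260,250))[0]: print(ce,st)
# predicted tab centre at home
th=.254;c,sn=np.cos(th),np.sin(th);q=np.array([.6255,.0037])+np.array([c*-.085,sn*-.085]);print(proj(v,[[*q,.06]]),proj(t,[[*q,.06]]))
for ce,st in blobs(t,*GREEN,(215,150,270,210))[0]: print(ce,st)
```

```text
[0.6029673  0.10551242 0.23015474] [-0.8795852   0.19947964 -0.2095451 ] [ 0.34023283  0.4024625  -0.76770321  1.46676602  0.2772716   1.38331162
  1.52315089]
[221.7 227.9] [214 216  15  22 215]
[201.2 223.1] [196 222  13   3  33]
[[224.35965853 222.25554257]] [[244.86734458 178.34950788]]
[238.6 159. ] [235 154   8  11  53]
[243.5 175.7] [236 169  15  14 145]
```

View pics/p2.png

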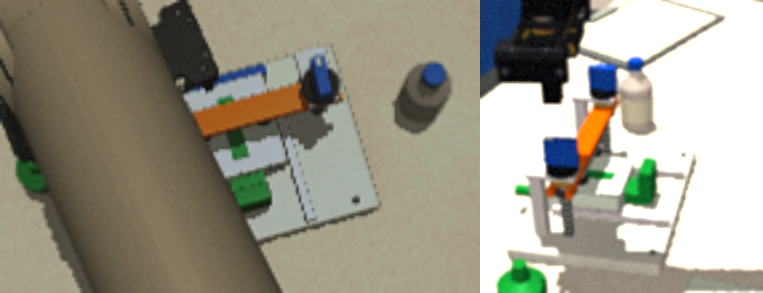

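>>> drive_tool([
  [[-0.25,-0.5,0],0],
  [[0,0,0],0],
  [[0,0,-1],0],
  [[0,0,-2],0],
  [[0,0,-2],0],
  [[0,0,-2],0],
  [[0,0,-1.4],0],
  [[0,0,0],0],
  [[0,0,0],0],
  [[0,0,0],0],
], hand=0.5)

```text
time: 9.25
ee_pos: [0.6003, 0.0962, 0.1474]
eef_rot: [-0.191, 0.982, -0.0, 0.001]
ft_force: [0.5, 0.6, -0.8]
width: 0.0437
grip_force: 0.0
```

>>> drive_tool([
  [[0,0,0],0],
  [[0,0,0],0],
  [[0,0,0],0],
  [[0,0,0],-6],
  [[0,0,0],-9],
  [[0,0,0],-9],
  [[0,0,0],-9],
  [[0,0,0],-9],
  [[0,0,0],-9],
  [[0,0,0],-9],
], hand=1, newtons=45)

```text
time: 10.5
ee_pos: [0.598, 0.1026, 0.1467]
eef_rot: [0.324, 0.946, 0.003, -0.002]
ft_force: [-5.1, 17.7, -0.6]
width: 0.014
grip_force: 45.0
```

```bash
cat > st.py <<'E'
from bench import r
import numpy as np
s=r.read_state();e=s["eef_rot"];th=(2*np.degrees(np.arctan2(e[1],e[0])))%360
p=s["ee_pos"]-np.array([.6255,.0037,0]);c,n=np.cos(.254),np.sin(.254)
print("t",s["time"],"ee",s["ee_pos"].round(4),"tester mm",(1e3*np.array([c*p[0]+n*p[1],-n*p[0]+c*p[1]])).round(1),"yaw",th.round(2),"q",np.radians(194.55-th).round(3),"F",s["ft_force"].round(2),"T",s["torque"].round(3),"w",round(s["width"],4),round(s["grip_force"],1),"tau7",s["joint_torque"][6].round(3),"q7",s["joint_positions"][6].round(2),"v7",s["joint_vel"][6].round(2))
E
python3 st.py
```

```text
t 10.5 ee [0.598  0.1026 0.1467] tester mm [ -1.7 102.6] yaw 142.13 q 0.915 F [-5.07 17.71 -0.63] T [3.709 0.977 0.377] w 0.014 45.0 tau7 2.09 q7 0.51 v7 -1.18
```

>>> drive_tool([
  [[0,0,0],0],
  [[0,0,0],0],
  [[0,0,3.5],0],
  [[1.0,-3.8,1.0],9.5],
  [[1.0,-3.8,0],9.5],
  [[1.05,-3.8,0],9.5],
  [[1.0,-3.8,0],9.5],
  [[1.0,-3.8,0],9.5],
  [[0,0,-2],0],
  [[0,0,-2.5],0],
], hand=0.5)

```text
time: 11.75
ee_pos: [0.6504, -0.0944, 0.1458]
eef_rot: [-0.082, 0.997, 0.0, 0.0]
ft_force: [-0.1, 0.8, -0.1]
width: 0.0432
grip_force: 0.0
```

```bash
python3 st.py
```

```text
t 11.75 ee [ 0.6504 -0.0944  0.1458] tester mm [  -0.6 -101.2] yaw 189.42 q 0.09 F [-0.13  0.81 -0.08] T [ 0.133 -0.124 -0.006] w 0.0432 0.0 tau7 0.272 q7 1.61 v7 -0.07
```

>>> drive_tool([
  [[0,0,0],0],
  [[0,0,0],0],
  [[0,0,0],-7],
  [[0,0,0],-10],
  [[0,0,0],-10],
  [[0,0,0],-10],
  [[0,0,0],-10],
  [[0,0,0],-10],
  [[0,0,0],-10],
  [[0,0,0],-10],
], hand=1)

```text
time: 13.0
ee_pos: [0.6505, -0.0934, 0.1479]
eef_rot: [0.557, 0.83, 0.0, 0.0]
ft_force: [-2.3, 0.0, 0.9]
width: 0.0147
grip_force: 42.4
```

```bash
python3 st.py
```

```text
t 13.0 ee [ 0.6505 -0.0934  0.1479] tester mm [  -0.2 -100.2] yaw 112.28 q 1.436 F [-2.26  0.02  0.87] T [0.071 0.457 0.394] w 0.0147 42.4 tau7 2.376 q7 0.34 v7 -1.31
```

>>> drive_tool([
  [[0,0,0],0],
  [[0,0,0],0],
  [[0,0,3.5],0],
  [[-1.0,3.9,1.0],6],
  [[-1.0,3.9,0],6],
  [[-1.05,3.9,0],6],
  [[-1.0,3.9,0],6],
  [[-1.0,3.9,0],5],
  [[0,0,-2],0],
  [[0,0,-2.5],0],
], hand=0.5)

```text
time: 14.25
ee_pos: [0.5996, 0.102, 0.1456]
eef_rot: [0.328, 0.945, -0.0, 0.0]
ft_force: [0.6, -0.5, -0.9]
width: 0.0434
grip_force: 0.0
```

>>> drive_tool([
  [[0,0,0],0],
  [[0,0,0],0],
  [[0,0,0],-3],
  [[0,0,0],-6],
  [[0,0,0],-6],
  [[0,0,0],-6],
  [[0,0,0],-6],
  [[0,0,0],-6],
  [[0,0,0],-6],
  [[0,0,0],-6],
], hand=1)

```text
time: 15.5
ee_pos: [0.6, 0.1009, 0.1477]
eef_rot: [0.667, 0.745, 0.0, 0.0]
ft_force: [-2.4, -1.8, 0.8]
width: 0.0142
grip_force: 43.5
```

```bash
python3 st.py
```

```text
t 15.5 ee [0.6    0.1009 0.1477] tester mm [ -0.2 100.5] yaw 96.4 q 1.713 F [-2.36 -1.79  0.76] T [-0.233  0.413  0.326] w 0.0142 43.5 tau7 1.301 q7 -0.25 v7 -0.79
```

>>> drive_tool([
  [[0,0,0],0],
  [[0,0,0],0],
  [[0,0,3.5],0],
  [[1.0,-3.9,1.0],3],
  [[1.0,-3.9,0],3],
  [[1.05,-3.9,0],3],
  [[1.0,-3.9,0],3],
  [[1.0,-3.9,0],3],
  [[0,0,-2],0],
  [[0,0,-2.5],0],
], hand=0.5)

```text
time: 16.75
ee_pos: [0.6507, -0.0937, 0.1461]
eef_rot: [0.562, 0.827, 0.001, 0.0]
ft_force: [-0.5, -0.1, -0.2]
width: 0.0432
grip_force: 0.0
```

>>> drive_tool([
  [[0,0,0],0],
  [[0,0,0],0],
  [[0,0,0],-4],
  [[0,0,0],-4],
  [[0,0,0],-4],
  [[0,0,0],-4],
  [[0,0,0],-4],
  [[0,0,0],-4],
  [[0,0,0],-4],
  [[0,0,0],-4],
], hand=1)

```text
time: 18.0
ee_pos: [0.6499, -0.0935, 0.148]
eef_rot: [0.769, 0.639, -0.0, -0.0]
ft_force: [-7.0, -0.4, 2.5]
width: 0.0151
grip_force: 42.2
```

```bash
python3 st.py
```

```text
t 18.0 ee [ 0.6499 -0.0935  0.148 ] tester mm [  -0.8 -100.2] yaw 79.5 q 2.008 F [-6.95 -0.38  2.48] T [0.056 1.391 0.317] w 0.0151 42.2 tau7 0.733 q7 -0.19 v7 -0.52
```

>>> drive_tool([
  [[0,0,0],0],
  [[0,0,0],0],
  [[0,0,3.5],0],
  [[-1.0,3.9,1.0],3],
  [[-1.0,3.9,0],3],
  [[-1.05,3.9,0],3],
  [[-1.0,3.9,0],3],
  [[-1.0,3.9,0],4],
  [[0,0,-2],0],
  [[0,0,-2.5],0],
], hand=0.5)

```text
time: 19.25
ee_pos: [0.5986, 0.1042, 0.1458]
eef_rot: [0.67, 0.742, 0.0, -0.0]
ft_force: [0.2, -0.7, 0.0]
width: 0.0435
grip_force: 0.0
```

>>> drive_tool([
  [[0,0,0],0],
  [[0,0,0],0],
  [[0,0,0],-4],
  [[0,0,0],-4],
  [[0,0,0],-4],
  [[0,0,0],-4],
  [[0,0,0],-4],
  [[0,0,0],-4],
  [[0,0,0],-4],
  [[0,0,0],-4],
], hand=1)

```text
time: 20.5
ee_pos: [0.6001, 0.102, 0.1478]
eef_rot: [0.85, 0.526, 0.001, 0.0]
ft_force: [-0.7, 0.5, -0.4]
width: 0.0143
grip_force: 42.8
```

```bash
python3 st.py
```

```text
t 20.5 ee [0.6001 0.102  0.1478] tester mm [1.000e-01 1.015e+02] yaw 63.52 q 2.287 F [-0.68  0.49 -0.35] T [0.1   0.025 0.411] w 0.0143 42.8 tau7 0.752 q7 -0.79 v7 -0.53
```

>>> drive_tool([
  [[0,0,0],0],
  [[0,0,0],0],
  [[0,0,3.5],0],
  [[1.0,-3.9,1.0],3],
  [[1.0,-3.9,0],3],
  [[1.05,-3.9,0],3],
  [[1.0,-3.95,0],3],
  [[1.0,-3.95,0],4],
  [[0,0,-2],0],
  [[0,0,-2.5],0],
], hand=0.5)

```text
time: 21.75
ee_pos: [0.6506, -0.0948, 0.1461]
eef_rot: [0.769, 0.64, 0.001, 0.0]
ft_force: [0.6, -0.2, -0.4]
width: 0.0432
grip_force: 0.0
```

>>> drive_tool([
  [[0,0,0],0],
  [[0,0,0],0],
  [[0,0,0],-2],
  [[0,0,0],-2],
  [[0,0,0],-2],
  [[0,0,0],-2],
  [[0,0,0],-2],
  [[0,0,0],-2],
  [[0,0,0],-2],
  [[0,0,0],-2],
], hand=1)

```text
time: 23.0
ee_pos: [0.6493, -0.094, 0.1476]
eef_rot: [0.85, 0.526, -0.001, -0.001]
ft_force: [-8.6, 1.4, 7.3]
width: 0.0145
grip_force: 43.1
```

```bash
python3 st.py
```

```text
t 23.0 ee [ 0.6493 -0.094   0.1476] tester mm [  -1.5 -100.6] yaw 63.47 q 2.288 F [-8.64  1.4   7.3 ] T [0.571 2.126 0.358] w 0.0145 43.1 tau7 0.181 q7 -0.45 v7 -0.26
```

>>> drive_tool([
  [[0,0,0],-1.5],
  [[0,0,0],-1.5],
  [[0,0,0],-1.5],
  [[0,0,0],-1.5],
  [[0,0,0],-1.5],
  [[0,0,0],-1.5],
  [[0,0,0],-1.5],
  [[0,0,0],-1.5],
  [[0,0,0],-1.5],
  [[0,0,0],-1.5],
])

```text
time: 24.25
ee_pos: [0.649, -0.0938, 0.1477]
eef_rot: [0.912, 0.411, -0.001, -0.001]
ft_force: [-12.0, 4.2, 9.6]
width: 0.0143
grip_force: 43.2
```

```bash
python3 st.py
```

```text
t 24.25 ee [ 0.649  -0.0938  0.1477] tester mm [  -1.7 -100.2] yaw 48.5 q 2.549 F [-12.01   4.23   9.63] T [0.79  2.529 0.388] w 0.0143 43.2 tau7 0.017 q7 -0.7 v7 -0.2
```

```bash
python3 st.py
python3 - <<'E'
from h import *
for i in range(8):
    vision.camera("side");s=r.read_state();e=s["eef_rot"];print(s["torque"].round(3),s["ft_force"].round(1),(2*np.degrees(np.arctan2(e[1],e[0]))).round(2))
E
```

```text
t 24.25 ee [ 0.649  -0.0938  0.1477] tester mm [  -1.7 -100.2] yaw 48.5 q 2.549 F [-12.01   4.23   9.63] T [0.79  2.529 0.388] w 0.0143 43.2 tau7 0.017 q7 -0.7 v7 -0.2
[0.796 2.536 0.42 ] [-11.9   3.    8.8] 48.43
[0.79  2.58  0.338] [-11.4   3.4   9.4] 48.5
[0.746 2.551 0.345] [-11.6   2.6   8.6] 48.54
[0.776 2.51  0.363] [-11.5   2.6   9. ] 48.55
[0.703 2.549 0.342] [-11.7   3.2   9.9] 48.55
[0.748 2.568 0.323] [-11.5   2.7   8.5] 48.55
[0.807 2.536 0.419] [-11.7   2.6   8.9] 48.55
[0.77  2.525 0.36 ] [-11.4   3.    8.4] 48.55
```

>>> drive_tool([
  [[0,0,0],0],
  [[0,0,0],0],
  [[0,0,3.5],0],
  [[-1.0,3.9,1.0],3],
  [[-1.0,3.9,0],3],
  [[-1.05,3.9,0],3],
  [[-1.05,3.95,0],3],
  [[-1.05,3.95,0],3],
  [[0,0,-2],0],
  [[0,0,-2.5],0],
], hand=0.5)

```text
time: 25.9
ee_pos: [0.5987, 0.103, 0.1467]
eef_rot: [0.849, 0.528, 0.001, 0.0]
ft_force: [1.3, -0.4, 0.1]
width: 0.0434
grip_force: 0.0
```

>>> drive_tool([
  [[0,0,0],0],
  [[0,0,0],0],
  [[0,0,0],-2],
  [[0,0,0],-2.5],
  [[0,0,0],-2.5],
  [[0,0,0],-2.5],
  [[0,0,0],-2.5],
  [[0,0,0],-2.5],
  [[0,0,0],-2.5],
  [[0,0,0],-2.5],
], hand=1)

```text
time: 27.15
ee_pos: [0.5995, 0.1009, 0.1477]
eef_rot: [0.927, 0.374, 0.001, 0.0]
ft_force: [0.0, -1.8, 1.4]
width: 0.0144
grip_force: 43.4
```

```bash
cat > av.py <<'E'
import subprocess,sys
from h import *
exec(open("st.py").read())
T=[];F=[]
for i in range(6):
    vision.camera("side");s=r.read_state();T.append(s["torque"][2]);F.append(s["ft_force"]);e=s["eef_rot"]
print("hold Tz",np.round(T,3),"mean",np.mean(T).round(3),"yaw",((2*np.degrees(np.arctan2(e[1],e[0])))%360).round(2))
E
python3 av.py
```

```text
t 27.15 ee [0.5995 0.1009 0.1477] tester mm [ -0.8 100.7] yaw 43.92 q 2.629 F [ 0.   -1.75  1.38] T [-0.223 -0.034  0.468] w 0.0144 43.4 tau7 0.225 q7 -1.11 v7 -0.33
hold Tz [0.432 0.383 0.416 0.397 0.371 0.385] mean 0.397 yaw 44.07
```

>>> drive_tool([
  [[0,0,0],0.7],
  [[0,0,0],0.7],
  [[0,0,0],0.7],
  [[0,0,0],0.7],
  [[0,0,0],0.7],
  [[0,0,0],0.7],
  [[0,0,0],0.7],
  [[0,0,0],0.7],
  [[0,0,0],0.7],
  [[0,0,0],0.7],
])

```text
time: 28.7
ee_pos: [0.5995, 0.101, 0.1475]
eef_rot: [0.902, 0.431, 0.001, 0.0]
ft_force: [-0.5, -0.4, 5.9]
width: 0.0135
grip_force: 45.0
```

```bash
python3 av.py
```

```text
t 28.7 ee [0.5995 0.101  0.1475] tester mm [ -0.7 100.7] yaw 51.05 q 2.505 F [-0.53 -0.44  5.92] T [-0.213 -0.026 -0.202] w 0.0135 45.0 tau7 0.005 q7 -0.99 v7 0.09
hold Tz [-0.216 -0.155 -0.094 -0.154 -0.108 -0.098] mean -0.138 yaw 51.03
```

>>> drive_tool([
  [[0,0,0],-2],
  [[0,0,0],-2],
  [[0,0,0],-2],
  [[0,0,0],-2],
  [[0,0,0],-2],
  [[0,0,0],-2],
  [[0,0,0],-2],
  [[0,0,0],-2],
  [[0,0,0],-2],
  [[0,0,0],-2],
])

```text
time: 30.25
ee_pos: [0.5994, 0.1011, 0.1475]
eef_rot: [0.964, 0.267, 0.001, 0.0]
ft_force: [-0.0, -1.6, 6.1]
width: 0.0139
grip_force: 45.0
```

```bash
python3 av.py
```

```text
t 30.25 ee [0.5994 0.1011 0.1475] tester mm [ -0.8 100.8] yaw 31.03 q 2.854 F [-0.02 -1.62  6.07] T [-0.227  0.107  0.515] w 0.0139 45.0 tau7 0.037 q7 -1.33 v7 -0.27
hold Tz [0.484 0.415 0.483 0.439 0.432 0.419] mean 0.446 yaw 31.09
```

>>> drive_tool([
  [[0,0,0],0],
  [[0,0,0],0],
  [[0,0,3.5],0],
  [[1.0,-3.9,1.0],3.5],
  [[1.0,-3.9,0],3.5],
  [[1.05,-3.9,0],3.5],
  [[1.0,-3.95,0],3.5],
  [[1.0,-3.95,0],3],
  [[0,0,-2],0],
  [[0,0,-2.5],0],
], hand=0.5)

```text
time: 31.8
ee_pos: [0.6493, -0.0946, 0.1456]
eef_rot: [0.913, 0.407, 0.0, -0.0]
ft_force: [0.3, 1.2, 0.2]
width: 0.0436
grip_force: 0.0
```

>>> drive_tool([
  [[0,0,0],0],
  [[0,0,0],0],
  [[0,0,0],0],
  [[0,0,0],-1],
  [[0,0,0],-2],
  [[0,0,0],-2],
  [[0,0,0],-2],
  [[0,0,0],-2],
  [[0,0,0],-2],
  [[0,0,0],-2],
], hand=1)

```text
time: 33.05
ee_pos: [0.6486, -0.0934, 0.1476]
eef_rot: [0.954, 0.301, -0.0, -0.001]
ft_force: [-7.7, 4.1, 6.9]
width: 0.0142
grip_force: 43.9
```

```bash
python3 av.py
```

```text
t 33.05 ee [ 0.6486 -0.0934  0.1476] tester mm [ -2.1 -99.8] yaw 35.07 q 2.783 F [-7.73  4.08  6.94] T [0.889 1.791 0.478] w 0.0142 43.9 tau7 0.065 q7 -0.92 v7 -0.26
hold Tz [0.481 0.377 0.387 0.401 0.464 0.388] mean 0.416 yaw 35.13
```

>>> drive_tool([
  [[0,0,0],0.7],
  [[0,0,0],0.7],
  [[0,0,0],0.7],
  [[0,0,0],0.7],
  [[0,0,0],0.7],
  [[0,0,0],0.7],
  [[0,0,0],0.7],
  [[0,0,0],0.7],
  [[0,0,0],0.7],
  [[0,0,0],0.7],
])

```text
time: 34.6
ee_pos: [0.6489, -0.0932, 0.1476]
eef_rot: [0.933, 0.359, 0.0, -0.001]
ft_force: [-6.9, 3.6, 5.7]
width: 0.0137
grip_force: 45.0
```

```bash
python3 av.py
```

```text
t 34.6 ee [ 0.6489 -0.0932  0.1476] tester mm [ -1.7 -99.7] yaw 42.11 q 2.661 F [-6.86  3.63  5.73] T [ 1.095  1.355 -0.206] w 0.0137 45.0 tau7 -0.001 q7 -0.8 v7 0.09
hold Tz [-0.149 -0.176 -0.123 -0.095 -0.164 -0.097] mean -0.134 yaw 42.09
```

>>> drive_tool([
  [[0,0,0],-1],
  [[0,0,0],-1],
  [[0,0,0],-1],
  [[0,0,0],-1],
  [[0,0,0],-1],
  [[0,0,0],-1],
  [[0,0,0],-1],
  [[0,0,0],-1],
  [[0,0,0],-1],
  [[0,0,0],-1],
])

```text
time: 36.15
ee_pos: [0.6488, -0.0931, 0.1476]
eef_rot: [0.961, 0.277, -0.0, -0.001]
ft_force: [-7.0, 4.0, 6.5]
width: 0.0135
grip_force: 45.0
```

```bash
python3 av.py
```

```text
t 36.15 ee [ 0.6488 -0.0931  0.1476] tester mm [ -1.7 -99.5] yaw 32.12 q 2.835 F [-6.96  3.96  6.46] T [1.073 1.511 0.487] w 0.0135 45.0 tau7 -0.225 q7 -0.97 v7 -0.13
hold Tz [0.495 0.457 0.457 0.461 0.451 0.443] mean 0.461 yaw 32.15
```

>>> drive_tool([
  [[0,0,0],0],
  [[0,0,0],0],
  [[0,0,3],0],
  [[0,0,4],0],
  [[0,0,4],0],
  [[-2,-3,2],0],
  [[-4,-4,0],0],
  [[-4,-4,0],0],
  [[-4,-4,0],0],
  [[-2,-3,0],0],
], hand=0.5)

```text
time: 37.7
ee_pos: [0.4872, -0.2775, 0.2773]
eef_rot: [0.962, 0.275, 0.0, 0.001]
ft_force: [0.1, -0.1, 0.3]
width: 0.0435
grip_force: 0.0
```

Run:
```python
from h import *
t=cam("top");a=t["color"][105:215,150:330,::-1];v=cam("side");b=v["color"][160:280,145:260,::-1]
a=cv2.resize(a,(490,300),interpolation=cv2.INTER_CUBIC);b=cv2.resize(b,(288,300),interpolation=cv2.INTER_CUBIC)
cv2.imwrite("pics/p3.png",cv2.convertScaleAbs(np.hstack([a,b]),alpha=1.3))
G=[x for x in blobs(t,*GREEN,(215,150,270,210))[0]];H=blobs(v,*GREEN,(190,205,260,250))[0];print(G,H)
```

```text
[(array([238.8, 159.7]), array([236, 155,   7,  10,  43], dtype=int32)), (array([243.5, 175.7]), array([236, 169,  15,  14, 143], dtype=int32))] [(array([221.7, 227.9]), array([214, 216,  15,  22, 217], dtype=int32)), (array([202.3, 223.1]), array([198, 222,  11,   3,  28], dtype=int32))]
```

View pics/p3.png

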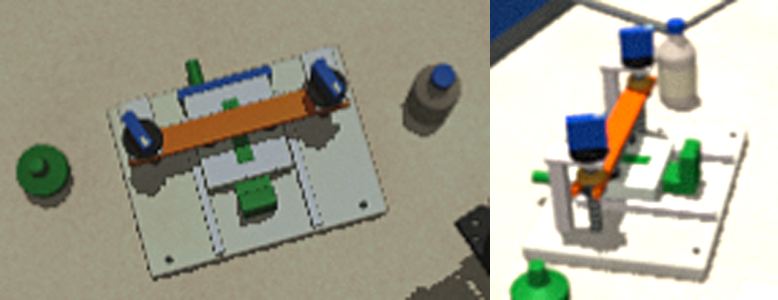

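The tab centroid is exactly where it was at home, (243.5,175.7) from the top and (221.7,227.9) from the side. The fins are parallel, the bar looks level and the bystanders haven't moved. I'm handing in.

```bash
python3 -c "
from bench import r
print(r.close_job())"
```

```text
the job is handed in; nothing more can be done
None
```

I handed the job in at about 38 s; no verdict came back. The cassette is home against the stop, both knobs are at about 2.84 rad so the bar is level, and I estimate 57 N of clamp force from the knob torques.

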